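Seat the service tray in its warming dock and hold the cover ready over the plate

ROBOT

A 6-joint arm with a two-finger parallel gripper is mounted at the origin on a cart in front of the work surface, level with it; the furniture and walls round the work are solid. World frame = base frame: x ahead of the robot, y to its left, z up, the work surface at z = 0. Lengths are in m, angles in rad, forces in N, time in s.
With the tool pointing down it reaches from about 0.275 to 0.775 m from the base axis. Payload 14.6 kg.
Tool frame: the origin (TCP) lies at the very end of the fingers, on their centre line; the grasp point (between the pads) lies 19 mm behind it; x points along the fingers, y is the direction in which the jaws open and shut, and the axes are right-handed (so a half turn about x gives the same grasp; the last joint's range is limited). The gripper opens to 85 mm and grips with 20 to 120 N. Pads are 22 mm wide; open, the fingers measure 114 mm over their backs; the gripper's body (76 mm by 85 mm) begins 54 mm behind the grasp point. The pads swing forward as they close: fully open they stand 13 mm farther back than shut.
Start: joints at [1.002, 0.263, -0.048, 1.259, 0, 1.415], TCP at [0.211, 0.481, 0.231] pointing down, gripper open.
Joint ranges: [-2.65, 2.65], [-0.89, 1.7], [-1.18, 1.37], [-2.13, 2.11], [-1.35, 1.29], [-3.14, 3.14]. Speed limits (rad/s): [1.89, 1.89, 2.57, 2.79, 3.14, 3.14].

INTERFACE

Orientations are given as a rotation vector (axis times angle).
In Python, from station import env, viewer gives the robot as it stands.
- The arm moves only by the shell command python3 -m pendant 'ROWS' [FORCE]. ROWS is JSON, a list of rows, each a list of 5 numbers: the gripper's target within -1 to 1 (fully open at 1, half-way at 0, shut at -1), then the shift along the tool's x, y, z in m, then the turn about the tool's x in degrees. A call has 1 to 12 rows; each row shifts and turns the commanded pose from where the row before left it, along the tool's axes as they then stand; what a row does not reach is not made up. A row lasts 1/8 s, in which the tool goes at most 62.5 mm and 10.7 degrees, less where a joint would pass 70% of its speed; a pose out of reach is approached as far as the arm can. A call is refused whole if a number of a shift passes 0.0625 or a number of a turn 10.7, either way. A call with a gripper value outside its range is refused whole. The fingers move at their own pace and stop on an object; FORCE is the grip in N (left out, the last holds). Time passes only in rows, so rows that do not move let the fingers close. It gives the time, the measured TCP pose, the force and the opening at its end, in the units of the state.
- env.get_state(): the state, without advancing time (a new reading comes with each control period).
- viewer.capture(name): name is "side" or "top"; returns a dict with "color" (480x640x3 uint8, red, green, blue), "z_map" (480x640 float32, m along the optical axis (not along the pixel's ray), 0 where there is no reading), "camera_matrix" (3x3 intrinsics, pixels), "T" (4x4, takes a point from camera to world coordinates). Camera axes: x right, y down, z forward; pixel columns grow to the right and rows downward; lengths in m; the calibration is good to about 2 mm. A picture is of the moment at which its call begins.
- env.finish_job(): hands the job in, once; it reports no verdict.
The state is a dict: "time": time; "joint_pos": joint angles; "dq": joint speeds; "joint_torque": joint torques, N m; "eef_pos": TCP position; "tcp_rot": TCP orientation; "force": force on the tool from outside, world axes, zero at the start; "ft_torque": the same for the moment, N m; "width": finger opening in m.
Only numpy, scipy, OpenCV 4.12 (cv2) and the standard library are available. Lean on these libraries where they do the work, as an engineer would, in place of code of your own. Each camera call takes 0.05 s, during which the arm holds its last target.

TASK

Slide the service tray, with its plate and dip cup standing on it, fully home into the warming dock. Then draw the plate cover out of its rack, turn it level with the knob on top, and hold it poised over the middle of the plate, about a hand's breadth above it and touching nothing but the gripper. Finish while still holding the cover there, not setting it down or letting it go; plate and cup stay where they stand on the tray, and the things lying around stay where they are.

Things in the scene. Friction and masses are not known exactly. Their poses are not given: they have to be found in the camera images.
- tray_dock: fixed warming dock on the table: black mat between two steel rails 24 mm high with in-turned lips (10 mm wide, 21 mm free height below), and a rear stop. Rail walls are 198 mm apart (4 mm play each side of the tray) from x = -30 to +89 mm, flared mouths from x = -51 mm; a heater pod 34 mm high outside on -y. Origin on the table at the seated tray's middle; +x inward, z up
- dock_home (a point): where the tray's middle (point tray_middle) rests when the tray is fully home against the stop, 2 mm above the table; +x points inward, the way the tray slides in, level with the table; y across, z up
- tray_middle (a point): middle of the loose aluminium service tray, 2 mm above the table: 176 mm (its x) by 190 mm (its y), rim 15 mm above the table, about 0.45 kg, about 0.8 kg with its load. It stands flat on the table in front of the dock mouth, +x towards the dock; it slides on its skids.
- tray_handle (a point): centre of the tray's black bar handle: 100 mm long along the tray's y, 10 mm thick along its x, 12 mm high, 36 mm above the table, 118 mm behind the tray's middle (-x), 25 mm clear of the tray's rim; pinch it from above across its 10 mm. Same axes as the tray.
- plate: white side plate, 155 mm across, 17 mm high, in the middle of the tray; origin at the centre of its underside, z up; its rim top is 22 mm above the table
- cup_middle (a point): middle of the small dip cup (65 mm across, 37 mm high) that stands on the plate; its top is 50 mm above the table
- cover_rack: fixed wire rack with two leaning hairpins 150 mm high; origin on the table under it, its front is -x, z up; x from -90 to +115 mm, 100 mm wide. The cover stands on edge in its front slot, knob to the rack's front, leaning back 29 degrees (0.5 rad). A spare plate, fixed in the next slot behind it, reaches 160 mm high
- cover_rim (a point): centre of the open rim of the plate cover, a hollow steel dome 160 mm across, 50 mm high (90 with knob), 0.22 kg. z = its axis, from rim to knob: in the rack to the rack's front and 29 degrees upward; knob on top and level: straight up. In the rack this point is at rack x +35 mm, 83 mm above the table; draw the cover up along its leaning plane by 90 mm to clear the rack
- cover_knob (a point): middle of the cover's black round knob, 29 mm across and 31 mm long along the cover's axis, on a neck 10 mm long; 75 mm from the rim centre along the cover's z, so the knob runs from 59 to 90 mm and the dome's top is at 50 mm; same axes as the cover
- thermometer: bystander: steel dial thermometer 157 mm long, lying on the table; leave it
- red_marker: bystander: red marker 130 mm long, lying on the table; leave it
- empty_cup: bystander: empty white cup 65 mm across, 37 mm high, standing on the table; leave it

How it is judged:
By the outcome, as a careful person would: the job done as asked, in the order asked, and still so for the second after the job is handed in, while the arm keeps its last pose, push and grip.
It also fails if it takes over 51 s, if anything falls off the work surface, if the arm or the gripper's body presses on something with over 40 N, if the wrist force passes 120 N, or if a joint passes its speed limit or range.

## Working session

There is one attempt and no reset: what is moved stays moved. The work goes in short steps, Python scripts to look and compute and a shell command to move; the robot and the scene stay as the last step left them, time stands still between calls to the robot, and variables do not carry over. Pictures are saved under pics/ and viewed, and the job is handed in when it is done.

```bash
ls; mkdir -p pics
cat > h.py <<'E'
import numpy as np,cv2
from station import env,viewer
def cap(n,f=None):
    d=viewer.capture(n)
    if f: cv2.imwrite('pics/'+f,cv2.cvtColor(d['color'],cv2.COLOR_RGB2BGR))
    np.savez(''+n+'.npz',**d)
    return d
def load(n): return dict(np.load(''+n+'.npz'))
def pts(d):
    K=d['camera_matrix'];z=d['z_map'];v,u=np.mgrid[:480,:640]
    P=np.stack([(u-K[0,2])/K[0,0]*z,(v-K[1,2])/K[1,1]*z,z],-1)
    return P@d['T'][:3,:3].T+d['T'][:3,3]
def ray(d,u,v,h):
    K=d['camera_matrix'];r=d['T'][:3,:3]@np.array([(u-K[0,2])/K[0,0],(v-K[1,2])/K[1,1],1]);o=d['T'][:3,3]
    return o+r*(h-o[2])/r[2]
def proj(d,p):
    q=d['T'][:3,:3].T@(np.asarray(p)-d['T'][:3,3]);K=d['camera_matrix']
    return K[0,0]*q[0]/q[2]+K[0,2],K[1,1]*q[1]/q[2]+K[1,2]
E
python3 - <<'E'
from h import *
s=env.get_state();print(s)
for n in('top','side'):
    d=cap(n,n+'0.png');print(n,d['camera_matrix'],d['T'].round(3))
E
```

```text
pics
{'time': 0.0, 'joint_pos': array([ 1.00172897e+00,  2.63516941e-01, -4.89745777e-02,  1.25938417e+00,
        1.30006639e-06,  1.41551664e+00]), 'dq': array([-1.40759535e-03, -4.51086171e-05, -3.78919056e-04,  1.47815728e-03,
        1.05260203e-03,  1.20042129e-03]), 'joint_torque': array([-5.03996896e-03, -6.37617946e+01,  3.84559107e+01,  1.38013344e-02,
       -2.98466830e-04, -6.84791232e-06]), 'eef_pos': array([0.21093024, 0.48044994, 0.23081438]), 'tcp_rot': array([ 0.32378818,  1.54670334, -0.32538231]), 'force': array([-0.64448819, -0.12347267, -0.40396535]), 'ft_torque': array([-0.0252921 ,  0.02687425,  0.00897713]), 'width': 0.08574221126088347}
top [[497.77687977   0.         320.47996705]
 [  0.         497.77687977 239.99870674]
 [  0.           0.           1.        ]] [[-0.057 -0.971  0.232  0.354]
 [-0.998  0.053 -0.02  -0.167]
 [ 0.007 -0.232 -0.973  0.982]
 [ 0.     0.     0.     1.   ]]
side [[471.3317443    0.         314.91229804]
 [  0.         471.3317443  246.92208645]
 [  0.           0.           1.        ]] [[ 0.986 -0.083  0.144  0.427]
 [-0.166 -0.522  0.837 -0.897]
 [ 0.005 -0.849 -0.529  0.574]
 [ 0.     0.     0.     1.   ]]
```

View pics/top0.png

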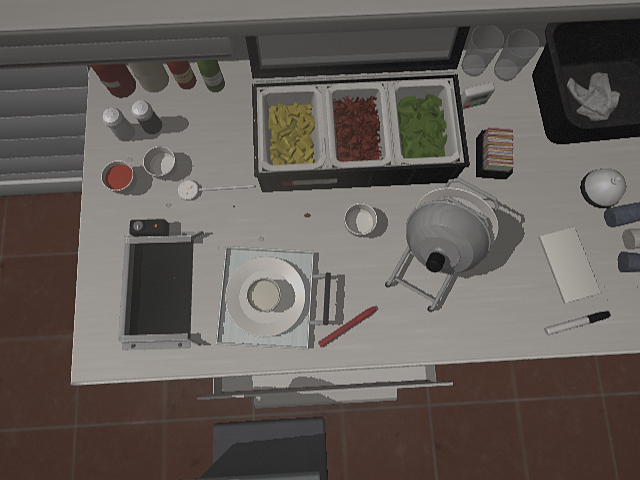

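View pics/side0.png

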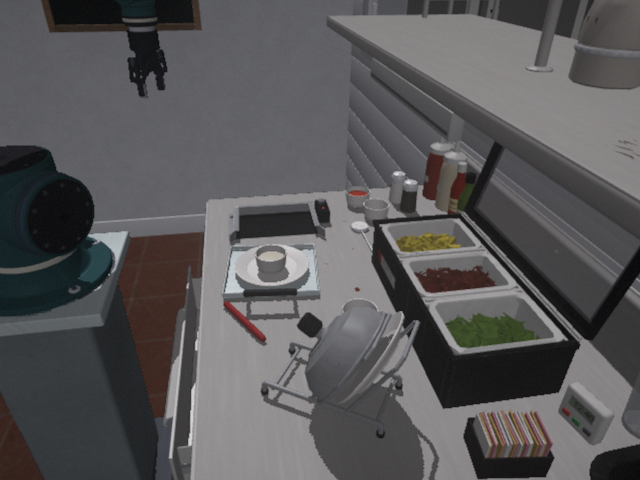

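Top view: dock at (157,288), tray (268,297) with its handle at (327,298), red marker (348,327) close behind it, cover with knob at (435,262) in the rack at right. Side view agrees. Now measuring.

Run:
```python
from h import *
from scipy.spatial.transform import Rotation as R
s=env.get_state();print(R.from_rotvec(s['tcp_rot']).as_matrix().round(3))
d=load('top');P=pts(d);c=d['color'].astype(int)
def roi(m,x0,y0,x1,y1):
    k=np.zeros(m.shape,bool);k[y0:y1,x0:x1]=m[y0:y1,x0:x1];return k
def rect(m,h,name):
    n,l,st,ce=cv2.connectedComponentsWithStats(m.astype(np.uint8));i=1+st[1:,4].argmax()
    v,u=np.nonzero(l==i);q=np.array([ray(d,a,b,h)[:2] for a,b in zip(u,v)],np.float32)
    r=cv2.minAreaRect(q);print(name,len(q),np.round(r[0],4),np.round(r[1],4),round(r[2],2),'z med',np.median(P[l==i][:,2]).round(4),'cor',cv2.boxPoints(r).round(3).tolist());return l==i,q
g=c.sum(2)
print('table z',P[340:350,440:460,2].mean(),P[230:240,250:290,2].mean())
z=P[...,2]
rect(roi((g<180)&(z>.02),312,255,345,340),.042,'handle')
tr=roi((z>.006)&(z<.06),212,240,316,355);rect(tr,.015,'tray')
for hh in(.022,):
    m=roi((z>.0185)&(z<.03)&(c.min(2)>120),222,250,312,340);rect(m,.022,'plate')
m=roi((z>.04)&(z<.06),235,270,295,320);k,q=rect(m,.05,'cup');print(cv2.minEnclosingCircle(q))
m=roi((g<180)&(z<.01),110,240,200,340);rect(m,.002,'mat')
m=roi((c[...,0]>c[...,1]+60),315,300,385,350);rect(m,.006,'marker')
m=roi((z>.015)&(z<.03),100,215,215,360);rect(m,.024,'rails')
m=roi((z>.03)&(z<.05),120,215,175,245);rect(m,.034,'pod')
m=roi(g<150,420,245,450,275);v,u=np.nonzero(m);print('knob',P[m].mean(0).round(3),P[m].max(0).round(3),P[m].min(0).round(3),u.mean(),v.mean())
cv2.imwrite('pics/z.png',cv2.resize(cv2.cvtColor(d['color'],cv2.COLOR_RGB2BGR)[200:370,100:400],None,fx=2.6,fy=2.6,interpolation=2))
cv2.imwrite('pics/r.png',cv2.resize(cv2.cvtColor(d['color'],cv2.COLOR_RGB2BGR)[170:320,350:550],None,fx=4,fy=4,interpolation=2))
```

```text
[[-0.001  0.402  0.916]
 [-0.001  0.916 -0.402]
 [-1.    -0.001 -0.   ]]
table z 0.0014687780309823018 0.00387754249643904
handle 246 [ 0.4649 -0.1916] [0.0094 0.0968] 83.59 z med 0.0426 cor [[0.41600000858306885, -0.19099999964237213], [0.5120000243186951, -0.20200000703334808], [0.5130000114440918, -0.19200000166893005], [0.4169999957084656, -0.18199999630451202]]
tray 7378 [ 0.4783 -0.0797] [0.1868 0.1916] 83.76 z med 0.0157 cor [[0.37299999594688416, -0.16200000047683716], [0.5630000233650208, -0.18299999833106995], [0.5839999914169312, 0.003000000026077032], [0.3930000066757202, 0.024000000208616257]]
plate 1481 [ 0.4805 -0.0731] [0.1527 0.1528] 86.84 z med 0.0212 cor [[0.4000000059604645, -0.14499999582767487], [0.5529999732971191, -0.15399999916553497], [0.5609999895095825, -0.0010000000474974513], [0.40799999237060547, 0.007000000216066837]]
cup 220 [ 0.4787 -0.0731] [0.0645 0.0629] 42.31 z med 0.0479 cor [[0.4339999854564667, -0.07199999690055847], [0.47600001096725464, -0.11800000071525574], [0.5239999890327454, -0.07500000298023224], [0.48100000619888306, -0.02800000086426
[... 422 characters left out ...]
3268, -0.2849999964237213], [0.4490000009536743, -0.2809999883174896], [0.42899999022483826, -0.2460000067949295]]
rails 1801 [0.5196 0.1256] [0.153  0.2464] 88.41 z med 0.0246 cor [[0.39399999380111694, 0.05299999937415123], [0.640999972820282, 0.04600000008940697], [0.6449999809265137, 0.19900000095367432], [0.39899998903274536, 0.20499999821186066]]
pod 517 [0.6274 0.1518] [0.0703 0.0304] 88.8 z med 0.0352 cor [[0.6110000014305115, 0.11699999868869781], [0.6420000195503235, 0.11599999666213989], [0.6430000066757202, 0.18700000643730164], [0.6129999756813049, 0.18700000643730164]]
knob [ 0.508 -0.383  0.127] [ 0.526 -0.368  0.139] [ 0.492 -0.433  0.021] 435.2758620689655 261.76206896551724
```

View pics/z.png

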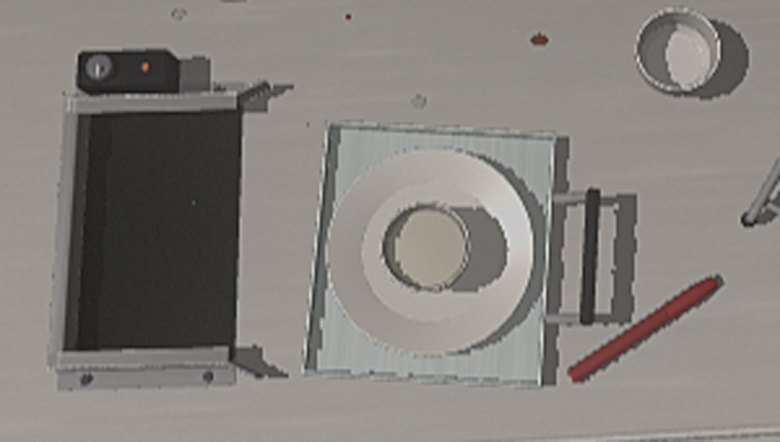

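View pics/r.png

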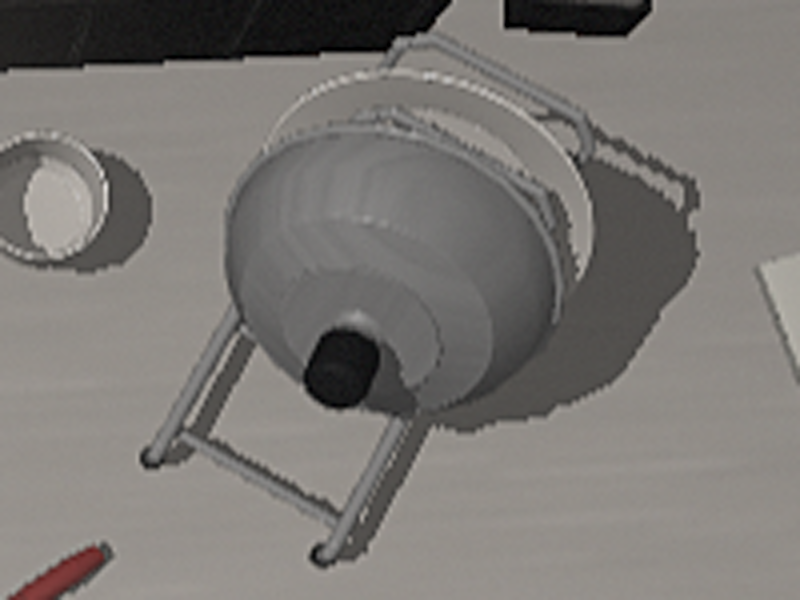

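Run:
```python
from h import *
d=load('top');P=pts(d);z=P[...,2]
m=np.zeros(z.shape,bool);m[225:360,100:225]=True
X=P[m];X=X[(X[:,2]>.016)&(X[:,2]<.031)]
a=np.radians(88.4);ax=np.array([np.cos(a),np.sin(a)]);ay=np.array([-ax[1],ax[0]])
s=X[:,:2]@ax;t=X[:,:2]@ay
print('s',np.percentile(s,[0,1,50,99,100]).round(4))
for lo in np.arange(.02,.22,.01):
    k=(s>=lo)&(s<lo+.01);tt=np.sort(t[k])
    if len(tt)>2:
        g=np.where(np.diff(tt)>.02)[0];print(round(lo,3),len(tt),[(q.min().round(4),q.max().round(4),len(q)) for q in np.split(tt,g+1)])
for lo in np.arange(-.66,-.38,.02):
    k=(t>=lo)&(t<lo+.02)
    if k.sum(): 
        ss=np.sort(s[k]);g=np.where(np.diff(ss)>.01)[0];print('t',round(lo,3),[(q.min().round(4),q.max().round(4),len(q)) for q in np.split(ss,g+1)])
```

```text
s [0.0176 0.0221 0.1861 0.216  0.2173]
0.02 51 [(np.float64(-0.5561), np.float64(-0.418), 47), (np.float64(-0.3955), np.float64(-0.3935), 4)]
0.03 11 [(np.float64(-0.4389), np.float64(-0.3976), 11)]
0.06 16 [(np.float64(-0.6145), np.float64(-0.6101), 9), (np.float64(-0.3966), np.float64(-0.3927), 7)]
0.07 27 [(np.float64(-0.6119), np.float64(-0.6058), 16), (np.float64(-0.4007), np.float64(-0.3947), 11)]
0.08 47 [(np.float64(-0.6068), np.float64(-0.5921), 24), (np.float64(-0.4138), np.float64(-0.3989), 23)]
0.09 75 [(np.float64(-0.6049), np.float64(-0.5922), 37), (np.float64(-0.414), np.float64(-0.4026), 38)]
0.1 69 [(np.float64(-0.6055), np.float64(-0.5927), 33), (np.float64(-0.4143), np.float64(-0.403), 36)]
0.11 75 [(np.float64(-0.6058), np.float64(-0.593), 35), (np.float64(-0.4147), np.float64(-0.4016), 40)]
0.12 75 [(np.float64(-0.6056), np.float64(-0.5929), 35), (np.float64(-0.4147), np.float64(-0.4017), 40)]
0.13 97 [(np.float64(-0.6265), np.float64(-0.5935), 59), (np.float64(-0.4133), np.float64(-0.402), 38)]
0.14 79 [(np.float64(-0.6097), np.float64(-0.5931), 42), (np.float64
[... 1094 characters left out ...]
9)]
t -0.52 [(np.float64(0.0214), np.float64(0.0235), 8), (np.float64(0.2034), np.float64(0.2167), 76)]
t -0.5 [(np.float64(0.0232), np.float64(0.0253), 7), (np.float64(0.2033), np.float64(0.2173), 78)]
t -0.48 [(np.float64(0.0249), np.float64(0.0269), 5), (np.float64(0.2036), np.float64(0.216), 79)]
t -0.46 [(np.float64(0.0264), np.float64(0.0286), 8), (np.float64(0.2037), np.float64(0.2168), 76)]
t -0.44 [(np.float64(0.0282), np.float64(0.0317), 8), (np.float64(0.2039), np.float64(0.2164), 86)]
t -0.42 [(np.float64(0.0294), np.float64(0.0333), 7), (np.float64(0.0781), np.float64(0.2168), 530)]
t -0.4 [(np.float64(0.0176), np.float64(0.0313), 7), (np.float64(0.065), np.float64(0.0816), 17)]
```

Dock yaw comes out at 88.4° with the home point about (0.506, 0.101). The tray is at 83.7°, middle (0.478, −0.074), and the handle at (0.465, −0.192); the sizes check out. Moving above the handle.

```bash
python3 -m pendant '[[-0.4,0,0,0,-8.7],[-0.4,0,0,0,-8.7],[-0.4,0,-0.05,0.025,0],[-0.4,0,-0.05,0.025,0],[-0.4,0,-0.05,0.025,0],[-0.4,0,-0.05,0.025,0],[-0.4,0,-0.05,0.025,0],[-0.4,0,-0.05,0.025,0],[-0.4,0,-0.05,0.025,0],[-0.4,0,-0.05,0.025,0]]' 80
python3 -c "
from h import *
from scipy.spatial.transform import Rotation as R
s=env.get_state();M=R.from_rotvec(s['tcp_rot']).as_matrix();print(M.round(3),s['joint_pos'].round(2));D=np.array([.4649,-.1916,.017])-s['eef_pos'];print('tool delta',(M.T@D).round(4))
"
```

```text
time: 1.35
eef_pos: [0.3661, 0.0593, 0.2313]
tcp_rot: [0.087, 1.569, -0.086]
force: [1.1, 1.1, -0.7]
width: 0.0252
[[ 0.     0.11   0.994]
 [ 0.     0.994 -0.11 ]
 [-1.     0.     0.   ]] [-0.06 -0.   -0.37  1.2   0.    0.05]
tool delta [ 0.2143 -0.2386  0.1257]
```

```bash
python3 -m pendant '[[-0.4,0.02,-0.04,0.021,0],[-0.4,0.02,-0.04,0.021,0],[-0.4,0.02,-0.04,0.021,0],[-0.4,0.02,-0.04,0.021,0],[-0.4,0.02,-0.04,0.021,0],[-0.4,0.02,-0.0386,0.0207,0],[-0.4,0,0,0,0]]'
python3 -c "
from h import *
from scipy.spatial.transform import Rotation as R
s=env.get_state();M=R.from_rotvec(s['tcp_rot']).as_matrix();D=np.array([.4649,-.1916,.017])-s['eef_pos'];print('tool delta',(M.T@D).round(4))
d=cap('side','s1.png');d=cap('top','t1.png')
import cv2
a=cv2.imread('pics/s1.png')[180:380,180:400];b=cv2.imread('pics/t1.png')[220:370,250:400]
cv2.imwrite('pics/c1.png',np.hstack([cv2.resize(a,(400,364)),cv2.resize(b,(364,364))]))
"
```

```text
time: 2.22
eef_pos: [0.4647, -0.1918, 0.1095]
tcp_rot: [0.089, 1.571, -0.088]
force: [-0.4, -0.3, 0.3]
width: 0.0258
tool delta [0.0925 0.0002 0.0004]
```

View pics/c1.png

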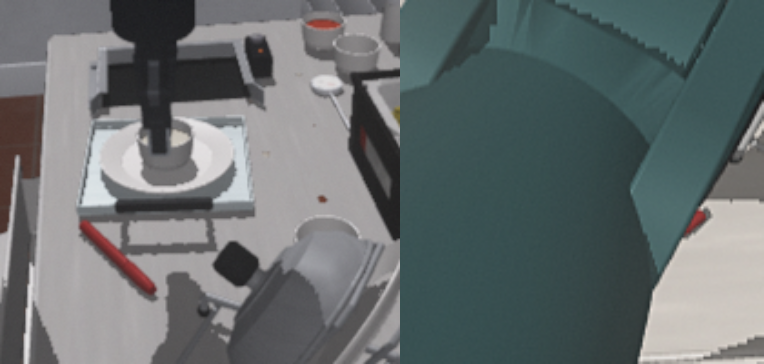

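The side view shows the fingers in line with the handle (handle at crop (165,205)). The top view is blocked by the arm. Descending and gripping.

```bash
python3 -m pendant '[[-0.4,0.03,0,0,0],[-0.4,0.03,0,0,0],[-0.4,0.02,0,0,0],[-0.4,0.0125,0,0,0],[-0.4,0,0,0,0],[-1,0,0,0,0],[-1,0,0,0,0],[-1,0,0,0,0],[-1,0,0,0,0]]' 80
python3 -c "
from h import *
d=cap('side','s2.png')
import cv2
a=cv2.imread('pics/s2.png')[180:380,180:400]
cv2.imwrite('pics/c2.png',cv2.resize(a,None,fx=2.5,fy=2.5))
"
```

```text
time: 3.45
eef_pos: [0.4651, -0.19, 0.0198]
tcp_rot: [0.086, 1.568, -0.087]
force: [-1.0, 0.8, 5.5]
width: 0.0085
```

View pics/c2.png

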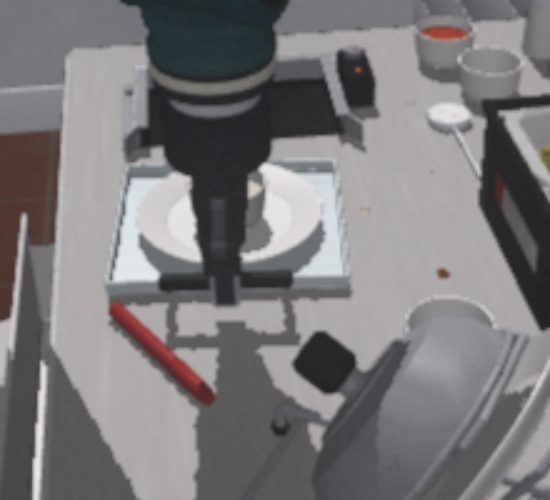

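```bash
python3 -m pendant '[[-1,0,0.002,0.004,-0.7],[-1,0,0.002,0.006,-1],[-1,0,0.002,0.007,-1],[-1,0,0.002,0.007,-1],[-1,0,0.002,0.006,-1],[-1,0,0,0.003,0],[-1,0,0,0,0]]'
python3 -c "
from h import *
from scipy.spatial.transform import Rotation as R
s=env.get_state();M=R.from_rotvec(s['tcp_rot']).as_matrix();print(M.round(3)[:,1],s['width'])
d=cap('top','t3.png');d=cap('side','s3.png')
import cv2
a=cv2.imread('pics/s3.png')[180:380,180:400];b=cv2.imread('pics/t3.png')[220:370,90:310]
cv2.imwrite('pics/c3.png',np.vstack([cv2.resize(a,(480,300)),cv2.resize(b,(480,300))]))
"
```

```text
time: 4.38
eef_pos: [0.4972, -0.1823, 0.0197]
tcp_rot: [0.021, 1.573, -0.022]
force: [-11.4, -0.5, 13.2]
width: 0.0087
[ 0.028  1.    -0.001] 0.008652380335996752
```

View pics/c3.png

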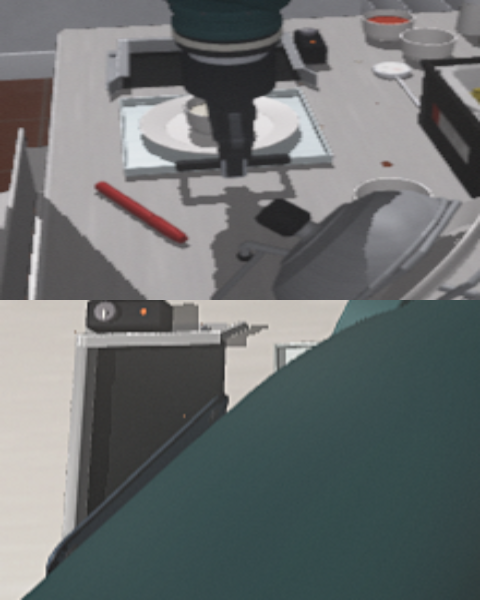

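Run:
```python
from h import *
d=load('side');P=pts(d);c=d['color'].astype(int);z=P[...,2]
a=np.radians(88.4);ax=np.array([np.cos(a),np.sin(a)]);ay=np.array([-ax[1],ax[0]])
s=P[...,:2]@ax;t=P[...,:2]@ay
m=(z>.009)&(z<.02)&(s>-.17)&(s<.055)&(t>-.62)&(t<-.38)
for lo in np.arange(-.15,.05,.02):
    k=m&(s>=lo)&(s<lo+.02)
    if k.sum(): print(round(lo,2),k.sum(),t[k].min().round(4),t[k].max().round(4))
for lo in np.arange(-.6,-.4,.02):
    k=m&(t>=lo)&(t<lo+.02)
    if k.sum(): print('t',round(lo,2),s[k].min().round(4),s[k].max().round(4))
```

```text
-0.15 154 -0.5925 -0.4039
-0.13 37 -0.5933 -0.4041
-0.11 109 -0.5922 -0.4042
-0.09 215 -0.5918 -0.4018
-0.07 222 -0.5914 -0.402
-0.05 196 -0.5911 -0.4019
-0.03 167 -0.59 -0.4019
-0.01 85 -0.5901 -0.3995
0.01 20 -0.5889 -0.3994
0.03 129 -0.5883 -0.3994
t -0.6 -0.1366 0.0395
t -0.58 -0.1386 0.0418
t -0.56 -0.1518 0.0383
t -0.54 -0.1199 0.0097
t -0.5 -0.1235 -0.0694
t -0.48 -0.1129 0.0366
t -0.46 -0.1578 0.0372
t -0.44 -0.1415 0.0366
t -0.42 -0.1428 0.0348
```

Run:
```python
from h import *
d=load('side');P=pts(d);z=P[...,2]
a=np.radians(88.4);ax=np.array([np.cos(a),np.sin(a)]);ay=np.array([-ax[1],ax[0]])
s=P[...,:2]@ax;t=P[...,:2]@ay
m=(z>.021)&(z<.03)&(s>.06)&(s<.23)&(t>-.63)&(t<-.38)
for lo in np.arange(.06,.23,.015):
    k=m&(s>=lo)&(s<lo+.015)
    for w,q in(('R',t<-.55),('L',t>-.45)):
        kk=k&q
        if kk.sum()>2: print(round(lo,3),w,kk.sum(),t[kk].min().round(4),t[kk].max().round(4))
for lo in np.arange(-.6,-.4,.02):
    k=m&(t>=lo)&(t<lo+.02)&(s>.18)
    if k.sum(): print('t',round(lo,2),s[k].min().round(4),s[k].max().round(4))
```

```text
0.06 R 7 -0.6096 -0.6035
0.06 L 9 -0.3931 -0.3885
0.075 R 12 -0.6041 -0.5886
0.075 L 15 -0.4093 -0.3931
0.09 R 17 -0.6001 -0.5874
0.09 L 21 -0.4093 -0.3975
0.105 R 15 -0.5999 -0.5878
0.105 L 16 -0.4092 -0.3973
0.12 R 19 -0.6276 -0.5884
0.12 L 19 -0.4092 -0.3973
0.135 R 48 -0.6282 -0.5876
0.135 L 15 -0.4093 -0.397
0.15 R 18 -0.6042 -0.5879
0.15 L 19 -0.4093 -0.3971
0.165 R 13 -0.6048 -0.5875
0.165 L 17 -0.4092 -0.3968
0.18 R 20 -0.6043 -0.5875
0.18 L 17 -0.4094 -0.3966
0.195 R 11 -0.604 -0.5914
0.195 L 47 -0.4498 -0.3967
0.21 R 3 -0.598 -0.5931
0.21 L 26 -0.45 -0.3966
t -0.6 0.1801 0.2161
t -0.48 0.2032 0.2154
t -0.46 0.2029 0.217
t -0.44 0.2023 0.2175
t -0.42 0.1818 0.2176
```

Measured in the same (side) view, the tray is on the dock's centreline but about 1.3° over-rotated. Correcting that, then pushing in.

```bash
python3 -m pendant '[[-1,-0.002,0.003,0,0.7],[-1,0,0.004,0,0.6],[-1,0,0.008,0,0],[-1,0,0.012,0,0],[-1,0,0.015,0,0],[-1,0,0.015,0,0],[-1,0,0.015,0,0],[-1,0,0.015,0,0],[-1,0,0.012,0,0],[-1,0,0.006,0,0]]'
python3 -c "
from h import *
from scipy.spatial.transform import Rotation as R
s=env.get_state();M=R.from_rotvec(s['tcp_rot']).as_matrix();print(M.round(3)[:,1],s['width'])
d=cap('side','s4.png')
import cv2
a=cv2.imread('pics/s4.png')[180:380,180:400]
cv2.imwrite('pics/c4.png',cv2.resize(a,None,fx=2.5,fy=2.5))
"
```

```text
time: 5.72
eef_pos: [0.5026, -0.0761, 0.0206]
tcp_rot: [0.039, 1.572, -0.039]
force: [-4.1, -6.0, -3.5]
width: 0.0081
[ 0.049  0.999 -0.   ] 0.008079473644662287
```

View pics/c4.png

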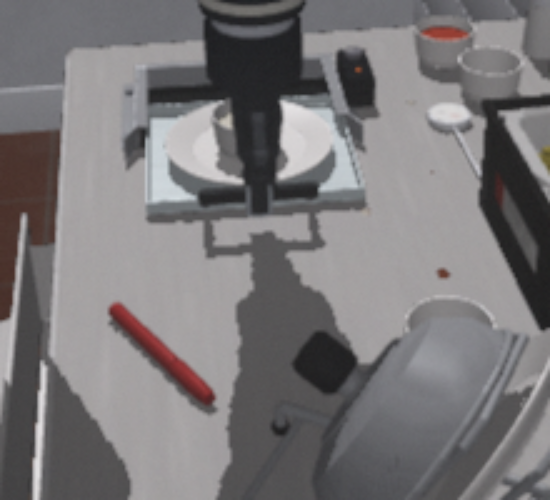

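The tray has entered between the rails and the load has not shifted. Pushing the last stretch.

```bash
python3 -m pendant '[[-1,0,0.008,-0.0005,0],[-1,0,0.012,-0.0005,0],[-1,0,0.012,-0.0005,0],[-1,0,0.012,0,0],[-1,0,0.008,0,0],[-1,0,0.005,0,0],[-1,0,0.003,0,0],[-1,0,0.002,0,0],[-1,0,0,0,0]]'
python3 -c "
from h import *
s=env.get_state();print(s['force'],s['width'],s['eef_pos'])
d=cap('side','s5.png')
P=pts(d);z=P[...,2]
a=np.radians(88.4);ax=np.array([np.cos(a),np.sin(a)]);ay=np.array([-ax[1],ax[0]])
s=P[...,:2]@ax;t=P[...,:2]@ay
m=(z>.009)&(z<.02)&(s>-.1)&(s<.2)&(t>-.62)&(t<-.38)
for lo in np.arange(-.6,-.4,.02):
    k=m&(t>=lo)&(t<lo+.02)
    if k.sum(): print('t',round(lo,2),s[k].min().round(4),s[k].max().round(4))
import cv2
a=cv2.imread('pics/s5.png')[180:380,180:400]
cv2.imwrite('pics/c5.png',cv2.resize(a,None,fx=2.5,fy=2.5))
"
```

```text
time: 6.9
eef_pos: [0.5046, -0.015, 0.0206]
tcp_rot: [0.039, 1.572, -0.04]
force: [-4.0, -5.6, -3.6]
width: 0.0084
[-4.04511865 -5.58015037 -3.58704947] 0.008359892176256854 [ 0.50456705 -0.01496843  0.02063972]
t -0.6 0.0264 0.0993
t -0.58 0.0265 0.1998
t -0.56 0.0136 0.1998
t -0.54 0.0258 0.1704
t -0.52 0.0294 0.0302
t -0.5 0.0283 0.1018
t -0.48 0.0282 0.1993
t -0.46 0.0274 0.1998
t -0.44 0.026 0.1994
t -0.42 0.0266 0.1989
```

View pics/c5.png

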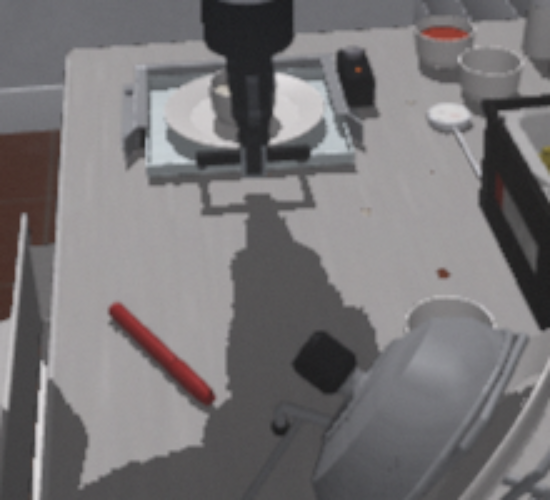

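Not at the stop yet (force only about 5.6 N). Creeping on until I feel contact.

```bash
for i in 1 2; do python3 -m pendant '[[-1,0,0.002,0,0],[-1,0,0.001,0,0],[-1,0,0,0,0]]'; done
```

```text
time: 7.32
eef_pos: [0.5054, -0.0145, 0.0211]
tcp_rot: [0.036, 1.57, -0.045]
force: [-2.2, -24.8, -1.3]
width: 0.0084
time: 7.7
eef_pos: [0.5056, -0.0143, 0.0212]
tcp_rot: [0.032, 1.571, -0.052]
force: [-6.7, -48.1, 0.2]
width: 0.0082
```

Firm contact at the stop (48 N, no further motion). Relieving the push, opening, and lifting straight up.

```bash
python3 -m pendant '[[-1,0,-0.002,0,0],[-1,0,-0.0025,0,0],[-1,0,0,0,0]]'; python3 -m pendant '[[-0.4,0,0,0,0],[-0.4,0,0,0,0],[-0.4,0,0,0,0],[-0.4,-0.02,0,0,0],[-0.4,-0.04,0,0,0],[-0.4,-0.06,0,0,0],[0.2,-0.06,-0.04,0,0],[0.2,0,-0.06,0,0],[0.2,0,-0.06,0,0],[0.2,0,-0.04,0,0]]'
python3 - <<'E'
from h import *
d=cap('side','s6.png');d=cap('top','t6.png')
E
```

```text
time: 8.07
eef_pos: [0.5055, -0.0145, 0.021]
tcp_rot: [0.038, 1.57, -0.042]
force: [-1.4, -12.0, -3.0]
width: 0.0081
time: 9.32
eef_pos: [0.4951, -0.2104, 0.1929]
tcp_rot: [0.041, 1.57, -0.041]
force: [0.4, 0.3, 0.3]
width: 0.0512
```

View pics/t6.png

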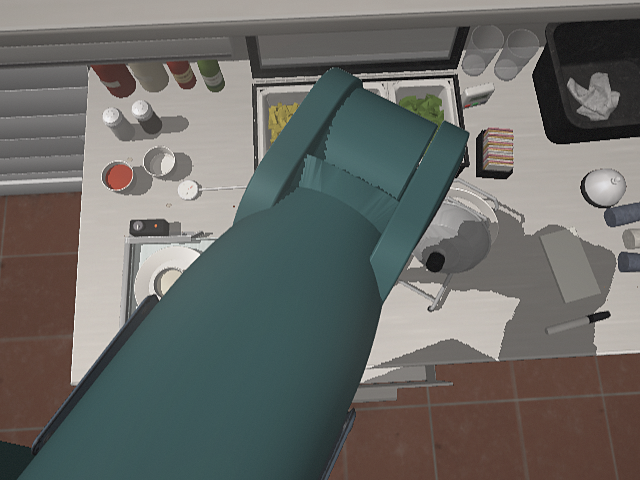

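View pics/s6.png

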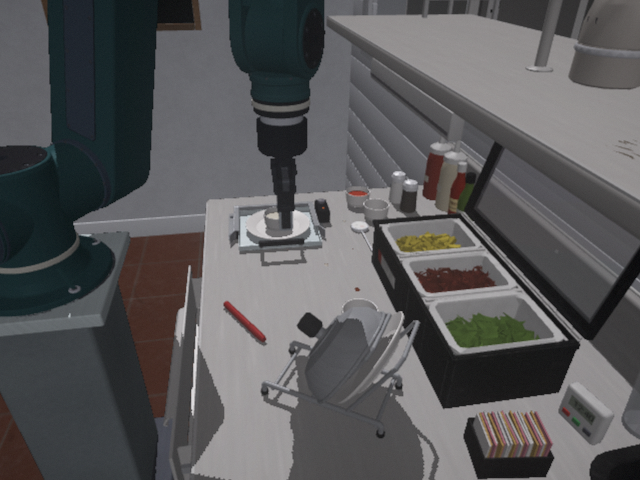

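The side view shows the tray seated, its front at the rear stop. The cover's knob is visible in both views: top (435,262), side (310,324). Measuring the knob and rack direction.

Run:
```python
from h import *
from scipy.optimize import least_squares
e=np.radians(28.65)
for n,(x0,y0,x1,y1) in(('top',(422,248,450,276)),('side',(296,310,326,340))):
    d=load(n);P=pts(d);g=d['color'].astype(int).sum(2)
    m=np.zeros(g.shape,bool);m[y0:y1,x0:x1]=(g<150)[y0:y1,x0:x1]
    m=cv2.erode(m.astype(np.uint8),np.ones((2,2)))>0
    m&=(P[...,2]>.09)&(P[...,2]<.16)
    X=P[m];
    # mean intersection of mask centroid
    v,u=np.nonzero(m);print(n,m.sum(),'centroid',u.mean().round(1),v.mean().round(1),X.mean(0).round(4),'ray at z=.119:',ray(d,u.mean(),v.mean(),.119).round(4))
    def cyl(p):
        a=np.array([np.cos(e)*np.cos(p[3]),np.cos(e)*np.sin(p[3]),np.sin(e)]);r=X-p[:3]
        h=r@a;q=np.linalg.norm(r-h[:,None]*a,axis=1)
        dr=q-.0145;dh=np.abs(h)-.0155
        return np.where((dr>0)&(dh>0),np.hypot(dr,dh),np.maximum(dr,dh))
    r=least_squares(cyl,[.512,-.385,.118,np.radians(151)],loss='soft_l1',f_scale=.002)
    print('cyl',r.x[:3].round(4),np.degrees(r.x[3]).round(1),np.sqrt(np.mean(r.fun**2)))
d=load('top')
import cv2
im=cv2.imread('pics/top0.png')
A=ray(d,388,284.3,.006);B=ray(d,430.5,308,.006);v=B-A;print('feet',A,B,np.linalg.norm(v),'front yaw',np.degrees(np.arctan2(-v[0],v[1]))%180)
```

```text
top 247 centroid 435.4 262.2 [ 0.5066 -0.383   0.1298] ray at z=.119: [ 0.5086 -0.3857  0.119 ]
cyl [ 0.5106 -0.3848  0.1185] 146.2 0.0011334621691565289
side 312 centroid 310.1 325.3 [ 0.5073 -0.3939  0.1255] ray at z=.119: [ 0.5084 -0.3866  0.119 ]
cyl [ 0.5104 -0.3852  0.1165] 151.3 0.0012417586348949874
feet [ 0.48975177 -0.31560654  0.006     ] [ 0.43862981 -0.39455968  0.006     ] 0.09405878056754842 front yaw 147.07703946940475
```

Run:
```python
from h import *
im=cv2.imread('pics/s6.png');cv2.imwrite('pics/c6.png',cv2.resize(im[300:450,250:430],None,fx=4,fy=4,interpolation=2))
d=load('side')
f=[ray(d,*p,.008)[:2] for p in((264,390),(293,348),(399,383),(381,431))]
for i,j in((0,1),(3,2),(0,3),(1,2)):
    v=f[j]-f[i];print(np.linalg.norm(v).round(3),np.degrees(np.arctan2(v[1],v[0])).round(1))
s=env.get_state();print(s['joint_pos'].round(2))
```

```text
0.099 56.2
0.095 56.6
0.185 -32.5
0.184 -33.8
[-0.55  0.3  -0.1   1.17 -0.   -0.5 ]
```

View pics/c6.png

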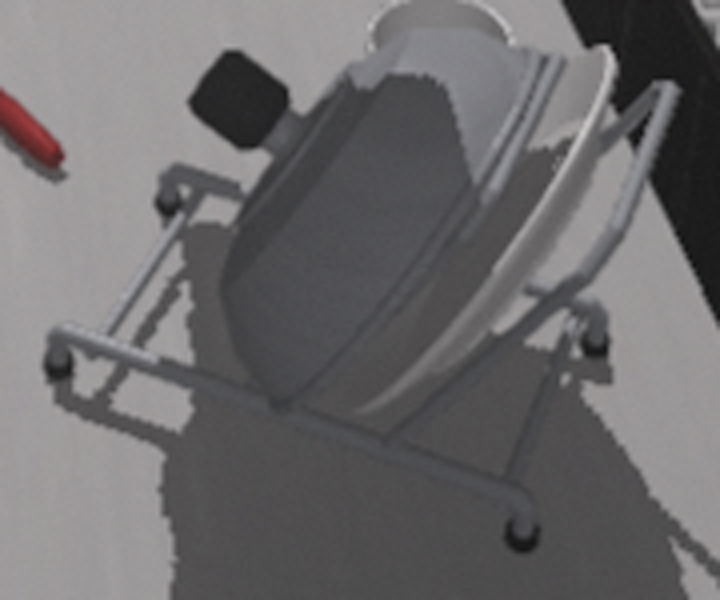

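Rack yaw is consistent across both views (front direction 147°, feet spacing 94–99 mm by 185 mm). Knob centre is (0.510, −0.385, 0.1185), against an expected height of 0.119. Moving above it with the jaws across the knob.

```bash
python3 -m pendant '[[0.4,0,0,0,10],[0.4,0,0,0,10],[0.4,0,0,0,10],[0.4,0,-0.0346,0.0263,0],[0.4,0,-0.0346,0.0263,0],[0.4,0,-0.0346,0.0263,0],[0.4,0,-0.0346,0.0263,0],[0.4,0,0,0,0]]'
python3 -c "
from h import *
from scipy.spatial.transform import Rotation as R
s=env.get_state();M=R.from_rotvec(s['tcp_rot']).as_matrix();D=np.array([.508,-.3836,.101])-s['eef_pos'];print(M[:,1].round(3),'tool delta',(M.T@D).round(4),s['joint_pos'].round(2))
d=cap('side','s7.png')
cv2.imwrite('pics/c7.png',cv2.resize(cv2.imread('pics/s7.png')[180:450,200:430],None,fx=2.2,fy=2.2))
"
```

```text
time: 10.42
eef_pos: [0.5086, -0.3833, 0.1919]
tcp_rot: [0.452, 1.524, -0.451]
force: [-0.7, 0.9, -0.2]
width: 0.0596
[0.545 0.839 0.   ] tool delta [ 0.0909 -0.0006 -0.0003] [-0.77  0.47  0.17  1.27  0.   -0.2 ]
```

View pics/c7.png

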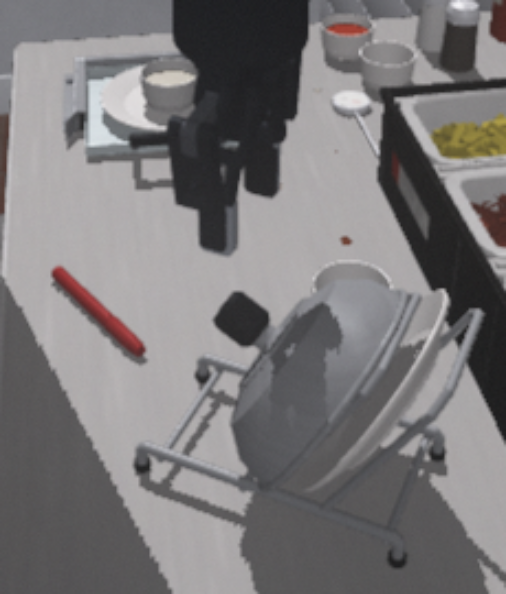

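Fingers straddle the knob's line, so I'm descending in two steps and then closing.

```bash
python3 -m pendant '[[0.4,0.03,0,0,0],[0.4,0.03,0,0,0],[0.4,0.02,0,0,0],[0.4,0.011,0,0,0],[0.4,0,0,0,0]]'
python3 -c "
from h import *
d=cap('side','s8.png')
cv2.imwrite('pics/c8.png',cv2.resize(cv2.imread('pics/s8.png')[230:450,230:430],None,fx=2.6,fy=2.6))
"
```

```text
time: 11.1
eef_pos: [0.5085, -0.3807, 0.1017]
tcp_rot: [0.45, 1.524, -0.449]
force: [0.2, -1.1, -0.3]
width: 0.0599
```

View pics/c8.png

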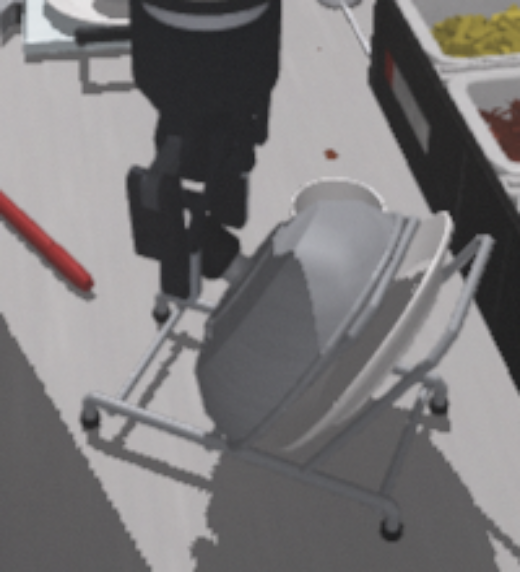

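Run:
```python
from h import *
d=load('side')
def c(p): u,v=proj(d,p);return round((u-230)*2.6),round((v-230)*2.6)
k=np.array([.5104,-.3852,.1165]);y=np.array([.545,.839,0])
print('knob',c(k),'pad pts near',c(np.array([.508,-.3836,.12])-y*.03),'tip near',c(np.array([.508,-.3836,.101])-y*.03),'far tip',c(np.array([.508,-.3836,.101])+y*.03))
P=pts(d);print(env.get_state()['eef_pos'])
import numpy as np
for (u,v) in((178,240),(178,275),(165,275),(192,275),(150,220),(225,255)):
    uu,vv=int(230+u/2.6),int(230+v/2.6);print(u,v,P[vv,uu].round(4))
```

```text
knob (211, 249) pad pts near (184, 277) tip near (184, 303) far tip (228, 236)
[ 0.50878575 -0.38118361  0.10235295]
178 240 [ 0.4847 -0.4366  0.1712]
178 275 [ 0.4866 -0.419   0.1328]
165 275 [ 0.4802 -0.4148  0.1299]
192 275 [ 0.4938 -0.4162  0.1291]
150 220 [ 0.4709 -0.4356  0.1856]
225 255 [ 0.5152 -0.3974  0.1223]
```

Finger depth readings match the predicted pad positions, with the knob between the pads. Closing.

```bash
python3 -m pendant '[[-1,0,0,0,0],[-1,0,0,0,0],[-1,0,0,0,0],[-1,0,0,0,0],[-1,0,0,0,0]]' 60
python3 -c "
from h import *
d=cap('side','s9.png')
cv2.imwrite('pics/c9.png',cv2.resize(cv2.imread('pics/s9.png')[230:450,230:430],None,fx=2.6,fy=2.6))
"
```

```text
time: 11.78
eef_pos: [0.5085, -0.3823, 0.1025]
tcp_rot: [0.449, 1.523, -0.451]
force: [-3.7, -3.2, 6.2]
width: 0.0271
```

View pics/c9.png

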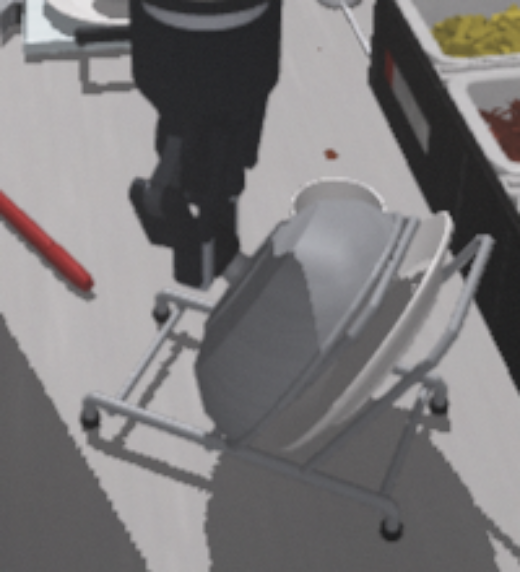

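```bash
python3 -m pendant '[[-1,-0.006,0,0.003,0],[-1,-0.0105,0,0.0057,0],[-1,-0.0105,0,0.0057,0],[-1,-0.0105,0,0.0057,0]]'; python3 -m pendant '[[-1,-0.0105,0,0.0057,0],[-1,-0.0105,0,0.0057,0],[-1,-0.0105,0,0.0057,0],[-1,-0.0105,0,0.0057,0],[-1,-0.0105,0,0.0057,0],[-1,0,0,0,0]]'
python3 -c "
from h import *
d=cap('side','s10.png')
cv2.imwrite('pics/c10.png',cv2.resize(cv2.imread('pics/s10.png')[150:450,200:460],None,fx=2,fy=2))
"
```

```text
time: 12.32
eef_pos: [0.526, -0.3929, 0.1402]
tcp_rot: [0.45, 1.523, -0.45]
force: [0.2, -0.2, -3.0]
width: 0.0272
time: 13.08
eef_pos: [0.55, -0.4085, 0.1926]
tcp_rot: [0.449, 1.522, -0.45]
force: [-0.9, -0.3, -3.4]
width: 0.0271
```

View pics/c10.png

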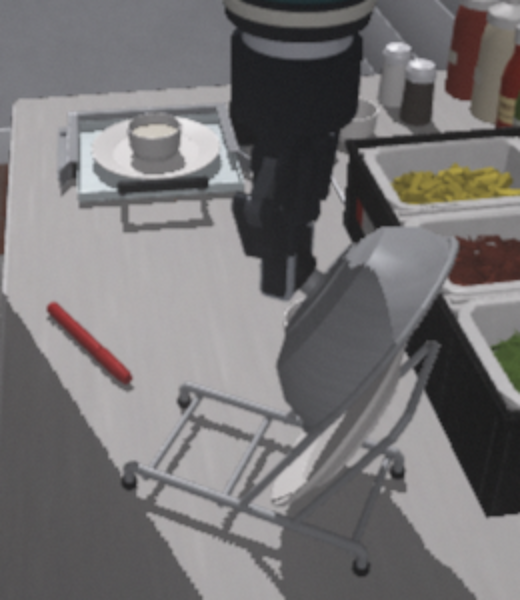

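The cover is held at its lean and drawn clear of the slot. Raising it higher, then carrying it to the free space before the dock.

```bash
python3 -m pendant '[[-1,-0.02,0,0.01,0],[-1,-0.028,0,0.01,0],[-1,-0.028,0,0.005,0],[-1,-0.02,0,0,0],[-1,-0.01,0.01,-0.01,0],[-1,0,0.025,-0.028,0],[-1,0,0.028,-0.032,0],[-1,0,0.028,-0.032,0],[-1,0,0.028,-0.032,0],[-1,0,0.02,-0.028,0],[-1,0,0.01,-0.012,0],[-1,0,0,0,0]]'
python3 -c "
from h import *
d=cap('side','s11.png')
"
```

```text
time: 14.62
eef_pos: [0.5048, -0.2011, 0.2979]
tcp_rot: [0.449, 1.523, -0.449]
force: [0.0, -0.6, -2.7]
width: 0.0269
```

View pics/s11.png

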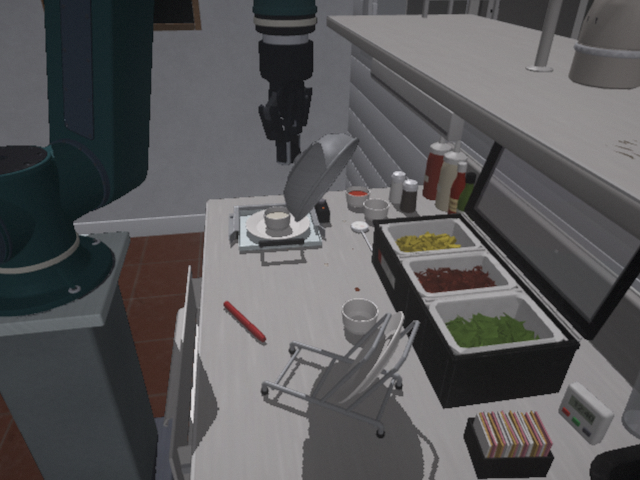

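Held firmly at its lean in free air, with nothing disturbed. Loosening to 20 N to see if it swings level under its own weight.

```bash
python3 -m pendant '[[-1,0,0,0,0],[-1,0,0,0,0],[-1,0,0,0,0],[-1,0,0,0,0]]' 20
python3 -c "
from h import *
d=cap('side','s12.png')
cv2.imwrite('pics/c12.png',cv2.resize(cv2.imread('pics/s12.png')[30:270,190:430],None,fx=2,fy=2))
"
```

```text
time: 15.18
eef_pos: [0.5053, -0.2022, 0.2977]
tcp_rot: [0.45, 1.524, -0.45]
force: [0.5, -0.1, -2.3]
width: 0.0271
```

View pics/c12.png

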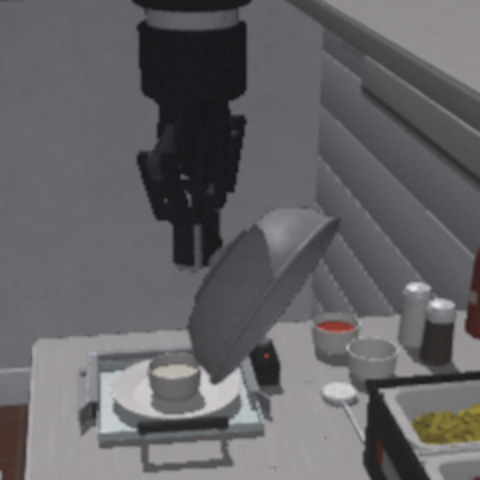

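It doesn't swing by itself; pad friction holds it. I'll try vertical shaking at 20 N, which should ratchet it towards hanging level.

```bash
python3 -m pendant '[[-1,0.04,0,0,0],[-1,-0.04,0,0,0],[-1,0.04,0,0,0],[-1,-0.04,0,0,0],[-1,0.04,0,0,0],[-1,-0.04,0,0,0],[-1,0,0,0,0]]' 20
python3 -c "
from h import *
d=cap('side','s13.png')
cv2.imwrite('pics/c13.png',cv2.resize(cv2.imread('pics/s13.png')[30:270,190:430],None,fx=2,fy=2))
"
```

```text
time: 16.1
eef_pos: [0.5056, -0.2023, 0.2995]
tcp_rot: [0.449, 1.521, -0.45]
force: [0.7, 1.1, -1.9]
width: 0.0272
```

View pics/c13.png

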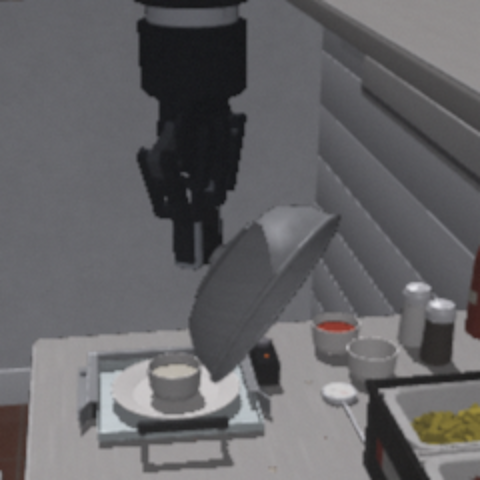

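Still no swing. Next option is to rest the lower rim on free table and lead the knob round an arc over that edge. Checking for free space.

Run:
```python
from h import *
d=load('top')
for n,p,h in(('cup',(361,219),.037),('marker a',(320,345),.006),('marker b',(377,308),.006),('thermo dial',(188,190),.006),('thermo end',(255,187),.004),('bin L',(259,190),.0),('bin R',(468,178),.0),('rackfeet1',(388,284),.0),('table edge',(300,370),0),('table edge2',(80,382),0)):
    print(n,ray(d,*p,h).round(3)[:2])
```

```text
cup [ 0.618 -0.269]
marker a [ 0.38  -0.175]
marker b [ 0.444 -0.29 ]
thermo dial [0.708 0.079]
thermo end [ 0.708 -0.058]
bin L [ 0.702 -0.066]
bin R [ 0.705 -0.504]
rackfeet1 [ 0.491 -0.317]
table edge [ 0.336 -0.134]
table edge2 [0.337 0.283]
```

Free disc around (0.55, −0.13): cup, handle, marker and bin all at least 3 cm clear. Turning the lean to +x, moving to (0.44, −0.13), and lowering until the rim is near the table.

```bash
python3 -m pendant '[[-1,0,0,0,-8],[-1,0,0,0,-8.5],[-1,0,0,0,-8.5],[-1,0,0,0,-8],[-1,0,0.024,-0.022,0],[-1,0.02,0.024,-0.022,0],[-1,0.03,0.024,-0.0216,0],[-1,0.04,0,0,0],[-1,0.04,0,0,0],[-1,0.03,0,0,0],[-1,0.015,0,0,0],[-1,0,0,0,0]]' 40
python3 -c "
from h import *
d=cap('side','s14.png')
cv2.imwrite('pics/c14.png',cv2.resize(cv2.imread('pics/s14.png')[120:380,190:450],None,fx=2,fy=2))
P=pts(d);m=(P[...,1]>-.3)&(P[...,1]<-.03)&(P[...,0]>.4)&(P[...,0]<.62)&(P[...,2]>.008)&(P[...,2]<.05);print(m.sum());
c=d['color'].astype(int)
v,u=np.nonzero(m)
if m.sum(): i=P[m][:,2].argsort()[:5];print(P[m][i].round(3),u[i],v[i])
"
```

```text
time: 17.65
eef_pos: [0.439, -0.1299, 0.1219]
tcp_rot: [-0.001, 1.572, 0.002]
force: [0.3, -0.3, -3.2]
width: 0.027
753
[[ 0.413 -0.245  0.008]
 [ 0.408 -0.236  0.008]
 [ 0.612 -0.241  0.008]
 [ 0.6   -0.245  0.008]
 [ 0.416 -0.251  0.008]] [245 242 353 347 247] [326 323 313 315 328]
```

View pics/c14.png

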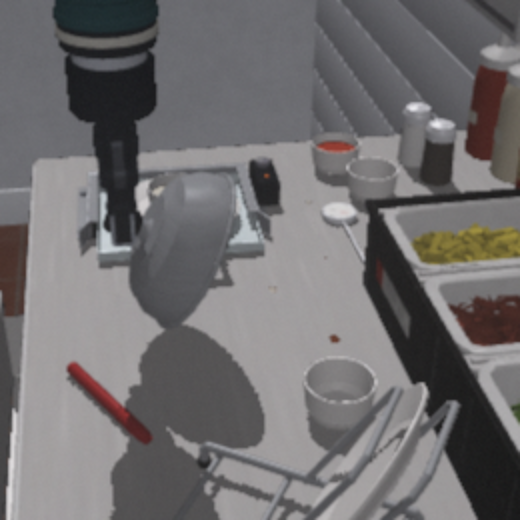

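```bash
python3 -m pendant '[[-1,0.015,0,0,0],[-1,0.01,0,0,0],[-1,0,0,0,0]]' 20; python3 -m pendant '[[-1,0.004,0,0,0],[-1,0,0,0,0]]';python3 -m pendant '[[-1,0.004,0,0,0],[-1,0,0,0,0]]'
python3 -c "
from h import *
d=cap('side','s15.png')
cv2.imwrite('pics/c15.png',cv2.resize(cv2.imread('pics/s15.png')[120:380,190:450],None,fx=2,fy=2))
"
```

```text
time: 18.08
eef_pos: [0.4394, -0.1301, 0.0977]
tcp_rot: [-0.001, 1.571, 0.001]
force: [-0.1, 0.1, -2.1]
width: 0.0268
time: 18.32
eef_pos: [0.4395, -0.1301, 0.0939]
tcp_rot: [-0.001, 1.571, 0.001]
force: [-0.1, -0.4, -1.6]
width: 0.0269
time: 18.58
eef_pos: [0.4398, -0.1304, 0.0905]
tcp_rot: [-0.002, 1.57, 0.001]
force: [-3.0, 1.2, 14.0]
width: 0.0267
```

View pics/c15.png

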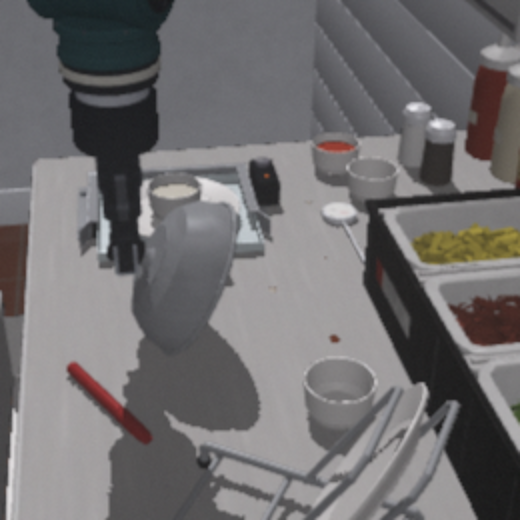

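Contact at grasp height ≈0.11. Leading the knob along the arc (+x), keeping light pressure, and checking after the first 20°.

```bash
python3 -m pendant '[[-1,-0.002,0,0.01,0],[-1,-0.0015,0,0.01,0],[-1,0,0,0.01,0],[-1,0,0,0.01,0],[-1,0,0,0,0]]'
python3 -c "
from h import *
d=cap('side','s16.png')
cv2.imwrite('pics/c16.png',cv2.resize(cv2.imread('pics/s16.png')[120:380,190:450],None,fx=2,fy=2))
"
```

```text
time: 19.25
eef_pos: [0.4801, -0.1302, 0.0935]
tcp_rot: [-0.002, 1.57, 0.001]
force: [-1.2, -0.3, 6.7]
width: 0.027
```

View pics/c16.png

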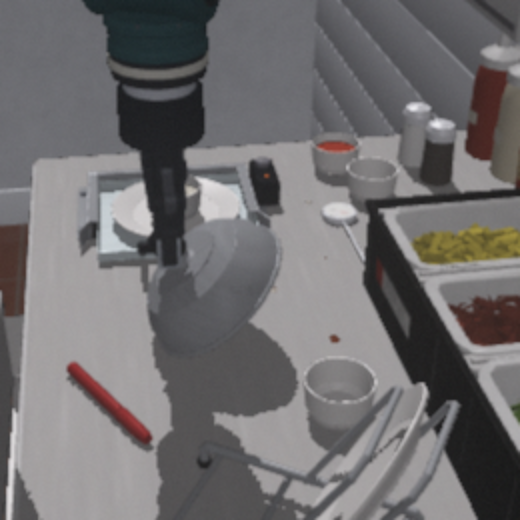

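It works: the cover has turned about 20° with its lower edge planted at crop (178,352). Continuing the arc.

```bash
python3 -m pendant '[[-1,0.001,0,0.0098,0],[-1,0.002,0,0.0096,0],[-1,0.003,0,0.0095,0],[-1,0.004,0,0.0092,0],[-1,0,0,0,0]]';  python3 -m pendant '[[-1,0.0045,0,0.0088,0],[-1,0.0053,0,0.0082,0],[-1,0,0,0,0]]'
python3 -c "
from h import *
d=cap('side','s17.png')
cv2.imwrite('pics/c17.png',cv2.resize(cv2.imread('pics/s17.png')[120:380,190:450],None,fx=2,fy=2))
"
```

```text
time: 19.92
eef_pos: [0.5189, -0.1301, 0.0831]
tcp_rot: [-0.002, 1.57, 0.001]
force: [1.5, -0.1, 6.0]
width: 0.0271
time: 20.3
eef_pos: [0.5359, -0.1301, 0.0734]
tcp_rot: [-0.002, 1.569, 0.001]
force: [1.2, 0.6, 6.5]
width: 0.0271
```

View pics/c17.png

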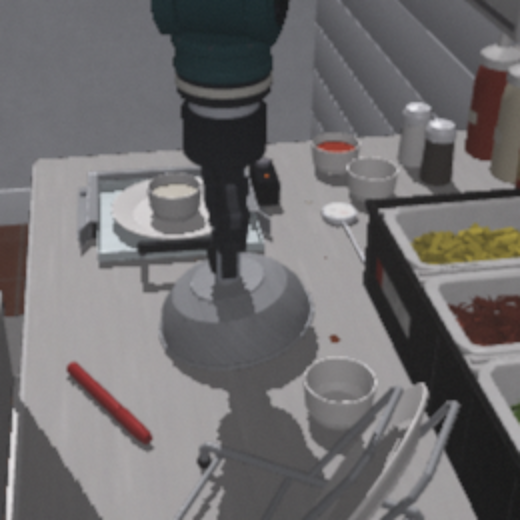

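About 10° to go. Finishing until the full rim sits on the table.

```bash
python3 -m pendant '[[-1,0.0055,0,0.007,0],[-1,0.006,0,0.007,0],[-1,0,0,0,0]]'; python3 -m pendant '[[-1,0.002,0,0.002,0],[-1,0,0,0,0]]'
python3 -c "
from h import *
d=cap('side','s18.png')
cv2.imwrite('pics/c18.png',cv2.resize(cv2.imread('pics/s18.png')[180:330,230:380],None,fx=4,fy=4,interpolation=2))
"
```

```text
time: 20.72
eef_pos: [0.5501, -0.1301, 0.0619]
tcp_rot: [-0.002, 1.569, 0.001]
force: [2.4, -0.2, 5.3]
width: 0.0271
time: 20.98
eef_pos: [0.5511, -0.1301, 0.061]
tcp_rot: [-0.002, 1.57, 0.001]
force: [-5.8, 1.2, 21.1]
width: 0.0268
```

View pics/c18.png

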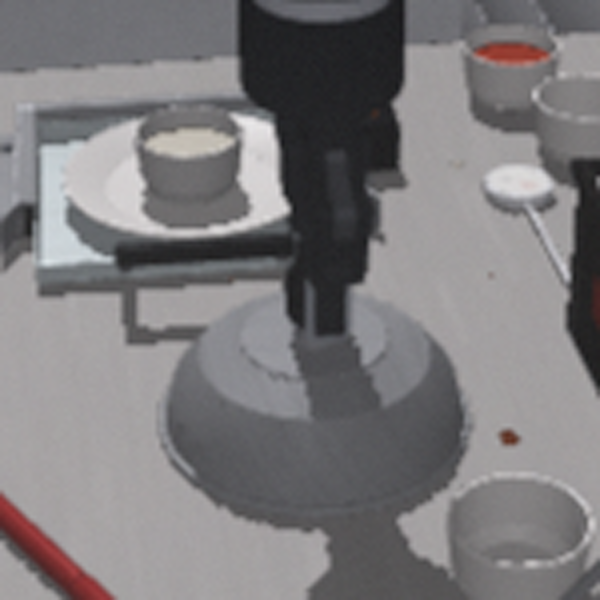

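Force step to 21 N: the whole rim is down and the cover is flat with the knob up. I'll regrasp here (open slightly, 3 mm lower, firmer grip) so it's squarely held, then lift a little and check it's level.

```bash
python3 -m pendant '[[-0.1,-0.003,0,0,0],[-0.1,0,0,0,0],[-0.1,-0.001,0,0,0],[-0.1,0,0,0,0]]'
python3 - <<'E'
from h import *
d=cap('side','s19.png');P=pts(d);z=P[...,2]
m=(z>.006)&(z<.03)&(P[...,1]<-.05)&(P[...,1]>-.225)&(P[...,0]>.45)&(P[...,0]<.64)
q=P[m];
from scipy.optimize import least_squares
# lowest-band extents
for lo in (.006,.012,.018,.024):
    k=(q[:,2]>=lo)&(q[:,2]<lo+.006);X=q[k]
    r=least_squares(lambda p:np.hypot(X[:,0]-p[0],X[:,1]-p[1])-p[2],[.55,-.13,.08],loss='soft_l1',f_scale=.002)
    print(lo,k.sum(),r.x.round(4))
E
```

```text
time: 21.52
eef_pos: [0.5506, -0.1299, 0.0639]
tcp_rot: [-0.001, 1.571, 0.001]
force: [1.4, -0.3, -0.3]
width: 0.0383
0.006 274 [ 0.5449 -0.1289  0.0761]
0.012 228 [ 0.5449 -0.1294  0.0739]
0.018 220 [ 0.545  -0.1293  0.0727]
0.024 318 [ 0.5449 -0.13    0.0699]
```

The rim circle fits at (0.545, −0.129). The side view reads about 5 mm low in x compared with the top view, so this agrees with the TCP at 0.5506. Regrasping and lifting.

```bash
python3 -m pendant '[[-0.1,0.006,0,0,0],[-0.1,0,0,0,0],[-1,0,0,0,0],[-1,0,0,0,0],[-1,0,0,0,0],[-1,0,0,0,0]]' 60;  python3 -m pendant '[[-1,-0.02,0,0,0],[-1,-0.04,0,0,0],[-1,-0.05,0,0,0],[-1,-0.04,0,0,0],[-1,-0.02,0,0,0],[-1,0,0,0,0]]'
python3 - <<'E'
from h import *
d=cap('side','s20.png');d2=cap('top','t20.png')
cv2.imwrite('pics/c20.png',np.vstack([cv2.resize(cv2.imread('pics/s20.png')[60:300,150:450],(600,480))[:, :],]))
E
```

```text
time: 22.32
eef_pos: [0.5505, -0.1299, 0.058]
tcp_rot: [-0.001, 1.571, 0.001]
force: [-1.8, -0.7, 1.3]
width: 0.0273
time: 23.08
eef_pos: [0.5512, -0.1301, 0.2288]
tcp_rot: [-0.002, 1.569, 0.001]
force: [0.7, 0.4, -3.3]
width: 0.0272
```

View pics/c20.png

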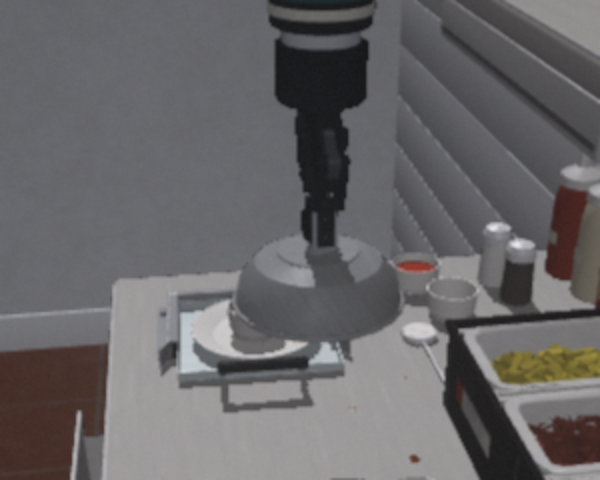

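View pics/t20.png

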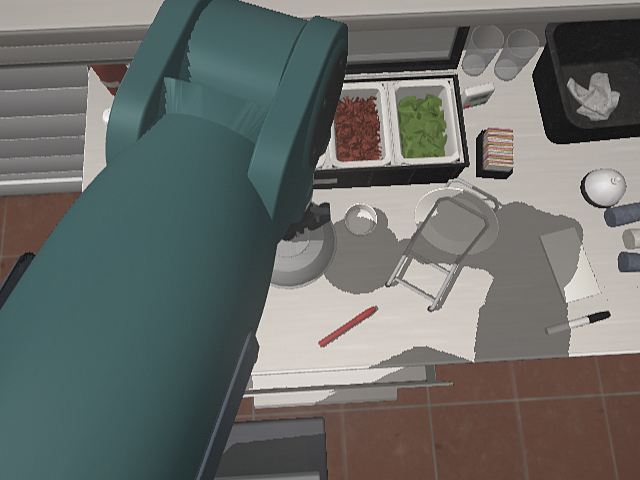

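The cover is held level, knob up, over the table at about z=0.17; marker, empty cup and rack are undisturbed. Now measuring the plate/cup position from the unobstructed pictures, and the rim's levelness.

Run:
```python
from h import *
d=load('side');dt=load('top')
def food(f,d,x0,y0,x1,y1,h=.045):
    im=cv2.imread('pics/'+f).astype(int);s=im[y0:y1,x0:x1]
    m=((s[...,2]-s[...,0]>14)&(s.sum(2)>330)).astype(np.uint8)
    n,l,st,ce=cv2.connectedComponentsWithStats(m);i=1+st[1:,4].argmax()
    u,v=ce[i]+[x0,y0];print(f,st[i],u.round(1),v.round(1),ray(d,u,v,h).round(4))
food('side0.png',d,250,235,295,285);food('s6.png',d,255,200,300,240)
food('top0.png',dt,240,270,290,320);food('t6.png',dt,140,260,200,310)
P=pts(d);z=P[...,2];c=d['color'].astype(int)
# rim: lowest visible points of cover
m=(z>.165)&(z<.225)&(P[...,1]<-.04)&(P[...,1]>-.22)&(P[...,0]>.45)&(P[...,0]<.65)
X=P[m];print(len(X),X.min(0),X.max(0))
az=np.degrees(np.arctan2(X[:,1]+.129,X[:,0]-.546))
for a in range(-180,60,20):
    k=(az>=a)&(az<a+20)
    if k.sum()>5:
        r=np.hypot(X[k,0]-.546,X[k,1]+.129);print(a,k.sum(),'zmin',np.sort(X[k,2])[:3].mean().round(4),'rmax',r.max().round(4))
```

```text
side0.png [11 17 17  8 59] 268.7 256.1 [ 0.471  -0.0801  0.045 ]
s6.png [16 13  7  5 18] 274.4 215.5 [0.4992 0.0944 0.045 ]
top0.png [ 12  11  27  30 618] 264.9 295.1 [ 0.4768 -0.0761  0.045 ]
t6.png [ 21  10  21  26 290] 168.7 279.6 [0.5164 0.1049 0.045 ]
3561 [ 0.46740139 -0.21103804  0.17130899] [ 0.62530765 -0.07701475  0.22498526]
-180 222 zmin 0.1745 rmax 0.0802
-160 350 zmin 0.173 rmax 0.0808
-140 447 zmin 0.1727 rmax 0.0826
-120 519 zmin 0.1723 rmax 0.0824
-100 521 zmin 0.1718 rmax 0.0821
-80 467 zmin 0.1732 rmax 0.0824
-60 359 zmin 0.1733 rmax 0.0813
-40 235 zmin 0.1746 rmax 0.0803
-20 129 zmin 0.1767 rmax 0.079
0 50 zmin 0.1763 rmax 0.0793
20 32 zmin 0.2147 rmax 0.0569
40 12 zmin 0.2156 rmax 0.0547
```

Run:
```python
from h import *
d=load('side');dt=load('top')
print('top est',ray(dt,173.9,284.1,.045))
def ell(f,x0,y0,x1,y1):
    im=cv2.imread('pics/'+f)[y0:y1,x0:x1];return cv2.resize(im,(400,400),interpolation=2)
cv2.imwrite('pics/e.png',np.hstack([ell('side0.png',245,235,295,285),ell('s18.png',252,195,302,245)]))
```

```text
top est [0.50724059 0.09502962 0.045     ]
```

View pics/e.png

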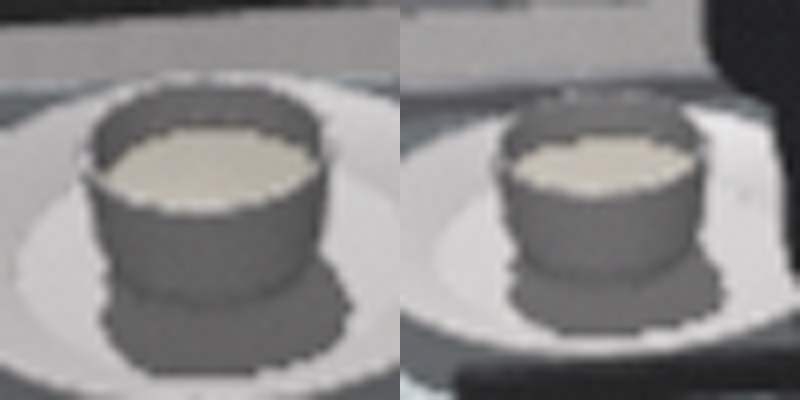

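Run:
```python
from h import *
d=load('side')
for h,a,b in((.05,(270.75,253.1),(277,212.9)),(.045,(270.6,256.25),(277.3,215.6))):
    A=ray(d,*a,h);B=ray(d,*b,h);print(A,B,B-A, 'corrected',np.array([.4787,-.0733])+(B-A)[:2])
s=env.get_state();print(s['eef_pos'])
# plate rim outline in s18: white mask circle at z=.022
im=cv2.imread('pics/s6.png').astype(int);P=pts(d)
pts_=[]
m=(im.min(2)>165)
m2=np.zeros_like(m);m2[195:250,238:318]=m[195:250,238:318]
cv2.imwrite('pics/m.png',cv2.resize((np.hstack([im[190:255,230:325],np.repeat(m2[190:255,230:325,None]*255,3,2)])).astype(np.uint8),None,fx=4,fy=4))
```

```text
[ 0.47571893 -0.0773016   0.05      ] [0.50586243 0.09713428 0.05      ] [0.0301435  0.17443587 0.        ] corrected [0.5088435  0.10113587]
[ 0.47482926 -0.08141232  0.045     ] [0.50596514 0.09283596 0.045     ] [0.03113588 0.17424827 0.        ] corrected [0.50983588 0.10094827]
[ 0.55033566 -0.12980583  0.22691893]
```

View pics/m.png

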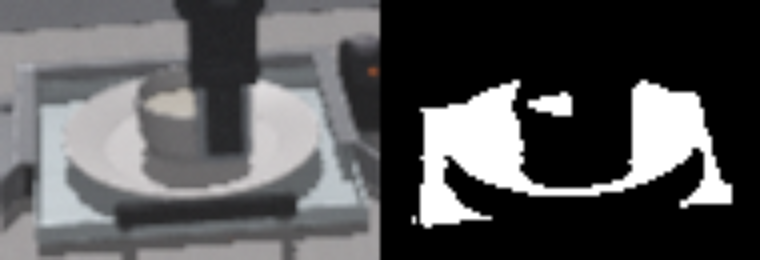

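Three estimates put the plate middle at (0.508, 0.101) within about 2 mm. Carrying the cover over it, then lowering so the rim is about 9 cm above the plate.

```bash
python3 -m pendant '[[-1,0,0.015,-0.003,0],[-1,0,0.03,-0.006,0],[-1,0,0.04,-0.0075,0],[-1,0,0.04,-0.0075,0],[-1,0,0.04,-0.0073,0],[-1,0,0.035,-0.006,0],[-1,0,0.02,-0.003,0],[-1,0,0.011,-0.002,0],[-1,0,0,0,0]]';  python3 -m pendant '[[-1,0.01,0,0,0],[-1,0.02,0,0,0],[-1,0.018,0,0,0],[-1,0.01,0,0,0],[-1,0,0,0,0],[-1,0,0,0,0]]'
python3 - <<'E'
from h import *
d=cap('side','s21.png');d2=cap('top','t21.png')
P=pts(d);z=P[...,2]
m=(z>.09)&(z<.17)&(P[...,1]<.2)&(P[...,1]>0)&(P[...,0]>.41)&(P[...,0]<.6)
X=P[m];print(len(X))
az=np.degrees(np.arctan2(X[:,1]-.103,X[:,0]-.504))
for a in range(-180,20,20):
    k=(az>=a)&(az<a+20)
    if k.sum()>5:
        r=np.hypot(X[k,0]-.504,X[k,1]-.103);print(a,k.sum(),'zmin',np.sort(X[k,2])[:3].mean().round(4),'rmax',r.max().round(4))
print(env.get_state()['eef_pos'])
cv2.imwrite('pics/c21.png',cv2.resize(cv2.imread('pics/s21.png')[80:380,190:450],None,fx=2,fy=2))
E
```

```text
time: 24.3
eef_pos: [0.5075, 0.1015, 0.2276]
tcp_rot: [-0.002, 1.571, 0.002]
force: [0.2, -0.3, -2.6]
width: 0.0272
time: 25.05
eef_pos: [0.5083, 0.1009, 0.1705]
tcp_rot: [-0.001, 1.57, 0.001]
force: [-0.5, 0.7, -3.3]
width: 0.0266
2204
-180 132 zmin 0.1153 rmax 0.0816
-160 207 zmin 0.1152 rmax 0.0836
-140 288 zmin 0.1144 rmax 0.0854
-120 318 zmin 0.114 rmax 0.0831
-100 332 zmin 0.1147 rmax 0.0849
-80 290 zmin 0.114 rmax 0.0828
-60 236 zmin 0.1141 rmax 0.0817
-40 150 zmin 0.1163 rmax 0.0801
-20 82 zmin 0.1175 rmax 0.0776
0 38 zmin 0.1351 rmax 0.0756
[0.50829545 0.10093839 0.17057127]
```

View pics/c21.png

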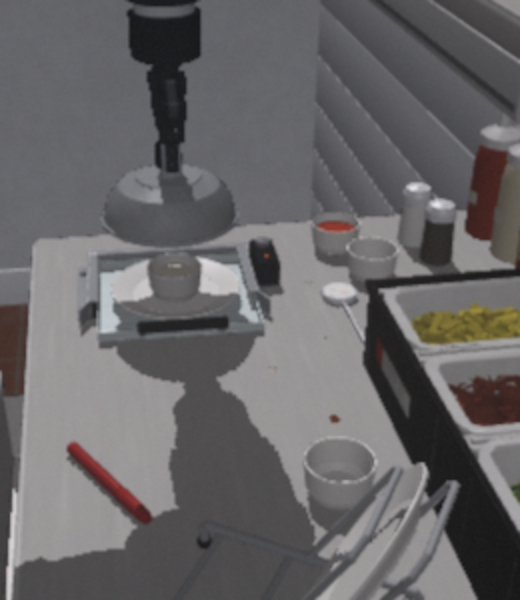

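View pics/t21.png

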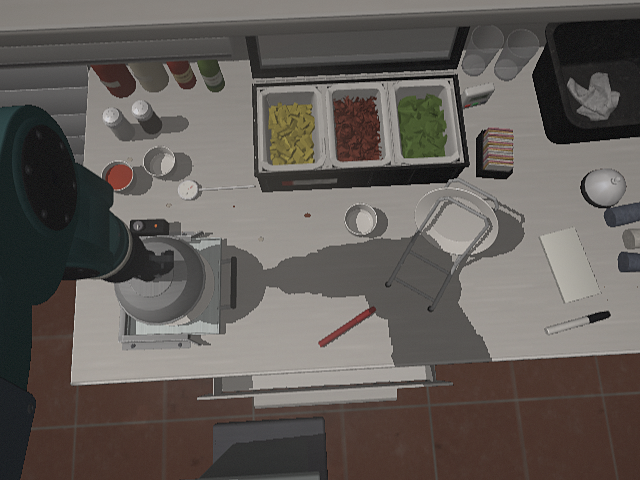

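Side view: the cover is level above plate and cup (rim at crop (170,235), cup at (175,278)). Top view: tray in the dock, with marker, empty cup, thermometer and rack unmoved. Last numeric check of tray seating and centring.

Run:
```python
from h import *
from scipy.optimize import least_squares
d=load('top');P=pts(d);z=P[...,2];c=d['color'].astype(int)
m=np.zeros(z.shape,bool);m[250:315,226:242]=(c.sum(2)<180)[250:315,226:242]&(z[250:315,226:242]>.02)
v,u=np.nonzero(m);q=np.array([ray(d,a,b,.042)[:2] for a,b in zip(u,v)],np.float32);r=cv2.minAreaRect(q);print('handle',r)
a=np.radians(88.4);ax=np.array([np.cos(a),np.sin(a)])
h=np.array(r[0]);print('tray s',(h@ax+.118).round(4),'home .1155; mid',h+.118*ax)
# dome sections top cam
def circ(X,x0):
    return least_squares(lambda p:np.hypot(X[:,0]-p[0],X[:,1]-p[1])-p[2],x0,loss='soft_l1',f_scale=.002).x.round(4)
k=(P[...,1]>-.01)&(P[...,1]<.22)&(P[...,0]>.38)&(P[...,0]<.62)
for lo in(.115,.125,.135,.145):
    X=P[k&(z>lo)&(z<lo+.006)];print('top cover',lo,len(X),circ(X,[.508,.101,.07]))
d=load('side');P=pts(d);z=P[...,2]
k=(P[...,1]>-.01)&(P[...,1]<.22)&(P[...,0]>.38)&(P[...,0]<.62)
for lo in(.115,.125,.135,.145):
    X=P[k&(z>lo)&(z<lo+.006)];print('side cover',lo,len(X),circ(X,[.508,.101,.07]))
im=cv2.imread('pics/s21.png');cv2.imwrite('pics/c22.png',cv2.resize(im[150:260,225:330],None,fx=5,fy=5,interpolation=2))
```

```text
handle ((0.5060627460479736, -0.01639118418097496), (0.010263411328196526, 0.09597489982843399), 87.92620086669922)
tray s 0.1157 home .1155; mid [0.5093575  0.10156281]
top cover 0.115 481 [0.5074 0.1006 0.0776]
top cover 0.125 173 [0.5072 0.1001 0.0739]
top cover 0.135 371 [0.5071 0.1002 0.0708]
top cover 0.145 510 [0.5072 0.1005 0.0641]
side cover 0.115 253 [0.5025 0.1014 0.0774]
side cover 0.125 185 [0.5025 0.101  0.0734]
side cover 0.135 215 [0.5026 0.101  0.0707]
side cover 0.145 220 [0.5026 0.1013 0.0638]
```

View pics/c22.png

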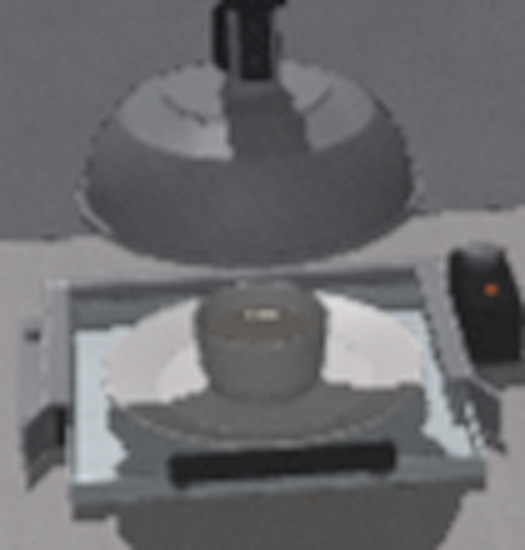

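Tray s = 0.1157 against home 0.1155. The cover's axis is vertical (section centres agree within 1 mm) and it sits about 2 mm off the plate's middle. One small nudge, then handing in.

```bash
python3 -m pendant '[[-1,0,0,0.002,0],[-1,0,0,0,0],[-1,0,0,0,0],[-1,0,0,0,0]]'
python3 -c "
from h import *
s=env.get_state();print(s['eef_pos'],abs(s['dq']).max(),s['force'],s['width'],s['time'])
print(env.finish_job())"
```

```text
time: 25.65
eef_pos: [0.5099, 0.101, 0.17]
tcp_rot: [-0.001, 1.571, 0.001]
force: [-0.1, -0.1, -2.6]
width: 0.0273
[0.50989273 0.1010333  0.17000808] 0.0021496964749428 [-0.08257289 -0.13679185 -2.620468  ] 0.027268946229648473 25.65
the job is handed in; nothing more can be done
None
```

The tray is home in the dock, and the job was handed in at 25.65 s with the gripper still holding the cover level over the plate.

**Tray:** I gripped it by the handle, straightened it and slid it in until it was firmly against the stop (48 N at the wrist). The last check put it 0.2 mm from the home position along the slide.

**Cover:** I pinched it by the knob and drew it out along its lean. It did not swing level by itself, either with a loosened grip or with shaking. I rested its lower rim on bare table, led the knob round until it lay flat, gripped it again and lifted it.

**Last checks:**
- **Cover:** the rim is about 0.112 m above the table, roughly 9 cm above the plate rim. It is level to within about 1° and within about 2–3 mm of the plate's middle. The wrist force was about its own weight (−2.6 N), so it touches nothing but the gripper.
- **Plate and cup:** they stand on the tray in the last pictures, and the cup followed the tray's move to within a few millimetres.
- **Bystanders:** the marker, empty cup and thermometer look unmoved in the pictures.

**Disagreement:** the two cameras differed by about 5 mm in x on the dock and cover, more than the stated 2 mm. I trusted the top camera, because the arm's own position readings matched it better. After the checks I moved the cover 2 mm towards the plate's middle, confirmed only by the arm's position reading.

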